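Pump a pine block tight in a ratchet bench clamp

ROBOT

A 7-joint arm with a two-finger parallel gripper is mounted at the origin on a cart in front of the work surface, level with it; the furniture and walls round the work are solid. World frame = base frame: x ahead of the robot, y to its left, z up, the work surface at z = 0. Lengths are in m, angles in rad, forces in N, time in s.
With the tool pointing down it reaches from about 0.4 to 0.85 m from the base axis. Payload 10.4 kg.
Tool frame: the origin (TCP) lies midway between the tips of the shut fingers; the grasp point (between the pads) lies 19 mm behind it; z points along the fingers, y is the line along which they close (so a half turn about z gives the same grasp; the last joint's range is limited). The gripper opens to 85 mm and grips with 20 to 120 N. Pads are 22 mm wide; open, the fingers measure 114 mm over their backs; the gripper's body (76 mm by 85 mm) begins 54 mm behind the grasp point. The pads swing forward as they close: fully open they stand 13 mm farther back than shut.
Start: joints at [-1.31, 0.332, -0.065, 1.46, 0.022, 1.35, -0.088], TCP at [0.175, 0.6, 0.231] pointing down, gripper open.
Joint ranges: [-2.6, 2.6], [-0.5, 2.12], [-1.47, 1.34], [0.16, 2.42], [-1.27, 4.41], [0.06, 2.06], [-2.6, 2.6]. Speed limits (rad/s): [2.22, 2.22, 2.79, 2.79, 3.14, 3.14, 3.14].

INTERFACE

Orientations are given as a unit quaternion [x, y, z, w].
In Python, from workcell import get_obs, camera, camera_params, hand_in gives the robot as it stands.
- The arm moves only by the tool carry_out, never from a script. Its argument "commands" is a list that holds one entry, the list of rows, each a list of 6 numbers: the shift along the tool's x, y, z in units of 40 mm (1.0 is 40 mm), then the turn, a rotation vector about the tool's x, y, z in units of 6 degrees (1.0 is 6 degrees). In form: [[[x, y, z, ax, ay, az], ...]]. A call has 1 to 20 rows; each row shifts and turns the commanded pose from where the row before left it, along the tool's axes as they then stand; what a row does not reach is not made up. A row lasts 1/12 s, in which the tool goes at most 41.7 mm and 7.16 degrees, less where a joint would pass 70% of its speed; a pose out of reach is approached as far as the arm can. A call is refused whole if a number of a shift passes 1 or a number of a turn 1, either way. A call with a gripper value outside its range is refused whole. "hand" is the closure, from -1 (fully open) to 1 (shut), set as the call begins (left out, the last holds). The fingers move at their own pace and stop on an object; "force" is the grip in N (left out, the last holds). Time passes only in rows, so rows that do not move let the fingers close. It gives the time, the measured TCP pose, the force, the opening and the grip force at its end, in the units of the state.
- get_obs(): the state, without advancing time (a new reading comes with each control period).
- camera(name): name is "side" or "top"; returns the picture (400x640x3 uint8, red, green, blue); there is no depth.
- camera_params(name): a dict with "mtx" (3x3 intrinsics, pixels), "k1" (the pictures are not rectified: a ray, as slopes to the right and down, at radius r is drawn at 1 + k1 r^2 times it, then the intrinsics apply), "R" (3x3) and "t" (3): a world point X has camera coordinates R X + t. Camera axes: x right, y down, z forward; pixel columns grow to the right and rows downward; lengths in m; the calibration is good to about 2 mm. A picture is of the moment at which its call begins. camera_params takes no time and is no camera call.
- hand_in(): hands the job in; it is judged then, once.
The state is a dict: "clock": time; "joint_pos": joint angles; "joint_velocities": joint speeds; "tau": joint torques, N m; "position": TCP position; "ee_rot": TCP orientation; "ft_force": force on the tool from outside, world axes, zero at the start; "torque": the same for the moment, N m; "grip_width": opening from 0.0 (shut) to 1.0 (fully open); "grasp_force": force on a finger pad.
Only numpy, scipy, OpenCV 4.12 (cv2) and the standard library are available. Lean on these libraries where they do the work, as an engineer would, in place of code of your own. Each camera call takes 0.05 s, during which the arm holds its last target. There are 200 camera calls.

TASK

Lay the pine block flat on the bed of the ratchet clamp, its long side across the bed, and slide it up against the tail stop; then take the cross grip of the pump lever and work it in full strokes, each of which closes the sprung jaw by one tooth. Stop when the jaw's springs are pressed in about half way, so that the block is held firmly but the soft wood is not bruised, and leave the lever swung forward at its rest. Leave the other tools lying where they are.

Things in the scene. Friction and masses are not known exactly. Their poses are not given: they have to be found in the camera images.
- clamp: Ratchet bench clamp, grey cast frame screwed to the bench, foot 335 x 80 mm. Origin on the bench under the axle of its ratchet wheel; x points along the ram to the tail stop, z up. The toothed wheel and the lever arm are on the +y side. Highest part beside the lever: its pawl, 130 mm above the bench. A big vice, 0.29 m high, stands to the right.
- bed (a point): Middle of the clamp's flat steel-topped bed, on its surface: 150 mm (clamp's x) x 60 mm (y), 30 mm above the bench, centred 175 mm ahead of the clamp's origin.
- ram_mouth (a point): Where the toothed ram leaves the housing towards the bed. It carries a crosshead and, on two sprung pins before it, the jaw: a steel pad 60 wide, 15 high, 10 mm thick, top 46 mm above the bench. Springs: 15 mm of travel, 8 N for each mm. The jaw starts fully back, face about 60 mm ahead of this point (not measured exactly), 12 to 28 mm clear of a block at the stop.
- axle (a point): Axis of the ratchet wheel and pump lever, parallel to the clamp's y, 66 mm above the bench. A full stroke of the lever turns the wheel one tooth, which moves the ram 5 mm towards the tail stop; a holding pawl keeps it there and it cannot be backed off. The ram runs free until the jaw meets the block; then the springs are pressed in.
- tail_stop: Low steel-faced stop bolted to the bed, 34 x 58 x 16 mm (top 46 mm above the bench). Origin at the foot of its working face, on the bed's surface; axes as the clamp's, so the block belongs on its -x side. Bolted on in different places, 186 to 202 mm ahead of the clamp's origin.
- wood_block: Pine block, 62 (own x) x 110 (own y) x 38 mm (z), 0.17 kg. Origin at the centre of its underside. Starts flat on the bench before the clamp. In the clamp its own x lies along the clamp's x, either way round, its middle over the bed's; stop and jaw bear on the lowest 16 mm of its long sides, the part above stays free for the fingers.
- lever_grip (a point): Middle of the black rubber cross grip of the pump lever: a round bar of 20 mm diameter, 84 mm long, parallel to the clamp's y, 115 mm from the axle, some 0.18 m above the bench, centred 5 mm to the -y side of the clamp's middle plane. It swings about the axle in the clamp's x-z plane and may turn between the fingers.
- pump_lever (a joint): Lever angle, rad: 0 at rest, leaning 12 deg from upright to the tail stop; grows as the grip is pulled away from the stop, hard stop at 0.506. The wheel is taken along after 3 to 10 deg; the holding pawl drops in at 22 to 24 deg. Back at 0 the driving pawl has the next tooth. Stays where left. Pull at 20 deg: under 2 N while the jaw runs free, then some 0.8 to 1 N a mm of spring travel.
- pliers: Pliers with orange handles, 169 mm long, loose; bystander. Origin under its middle.
- nut_large: Steel hexagon nut, 34 mm over corners, loose; bystander.
- nut_small: Steel hexagon nut, 27 mm over corners, loose; bystander.
- screwdriver: Screwdriver with red handle, 206 mm long, loose; bystander. Origin under its middle.
- bearing: Ball bearing, 52 mm diameter, 15 mm high, loose; bystander.

How it is judged:
On the way, in this order (a step that is already met when the one before it is completed fails the run):
1. the block lies flat on the bed, square across it and against the tail stop or within 15 mm of it, let go (z of wood_block in the frame of clamp between 0.026 and 0.034 m and angle between wood_block's own z axis and vertical below 0.06 rad and y of wood_block in the frame of clamp between -0.025 and 0.025 m and angle between the x axis of wood_block and the x axis of clamp, either way round below 0.12 rad and x of wood_block in the frame of tail_stop between -0.046 and -0.025 m and contact force between the fingers and wood_block below 0.3 N), for 0.2 s.
2. the lever, pulled back, presses the block against the tail stop with more than 24 N (value of joint pump_lever above 0.3 rad and contact force between wood_block and tail_stop above 24 N), for 0.02 s.
At the end, for the whole second after the job is handed in: The block lies flat on the bed, square across it (7 degrees) and within 25 mm of the bed's middle, clamped against the tail stop with 24 to 86 N (springs pressed in 3 to 10.7 of 15 mm), at rest; the lever is back within 0.06 rad of its forward rest (z of wood_block in the frame of clamp between 0.026 and 0.034 m and angle between wood_block's own z axis and vertical below 0.06 rad and y of wood_block in the frame of clamp between -0.025 and 0.025 m and angle between the x axis of wood_block and the x axis of clamp, either way round below 0.12 rad and x of wood_block in the frame of tail_stop between -0.046 and -0.025 m and contact force between wood_block and tail_stop between 24 and 86 N and value of joint pump_lever below 0.06 rad and linear speed of wood_block below 0.02 m/s); the robot touches nothing.
It fails at once if the block pressed against the tail stop with more than 108 N (the wood is bruised) (contact force between wood_block and tail_stop above 108 N).
It fails at once if another tool on the bench shifted by more than 40 mm (distance of any of pliers, nut_large, nut_small, screwdriver, bearing from where it was at the start of the episode above 0.04 m).
It also fails if it takes over 72 s, if anything falls off the work surface, if the arm or the gripper's body presses on something with over 40 N, if the wrist force passes 120 N, or if a joint passes its speed limit or range.

## Working session

There is one attempt and no reset: what is moved stays moved. The work goes in short steps, Python scripts to look and compute and a tool call to move; the robot and the scene stay as the last step left them, time stands still between calls to the robot, and variables do not carry over. Pictures are saved under pics/ and viewed, at most 10 in all, crops included, and the job is handed in when it is done.

Besides the shell and the picture viewer there is one more tool, called after ">>>" in YAML: its name, and indented under it one key for each argument. carry_out: Moves the arm, as the interface text tells. Its arguments: {"type":"object","properties":{"commands":{"type":"array"},"hand":{"type":"number"},"force":{"type":"number"}},"required":["commands"]}

```bash
mkdir -p pics; cat > h.py <<'E'
import numpy as np, cv2
from workcell import get_obs, camera, camera_params, hand_in
from scipy.spatial.transform import Rotation as Ro
def P(n):
    p=camera_params(n); return {k:np.array(v) if k!='k1' else v for k,v in p.items()}
def ray(n,uv):
    p=P(n); K=p['mtx']; d=np.array([(uv[0]-K[0,2])/K[0,0],(uv[1]-K[1,2])/K[1,1]]); s=d.copy()
    for _ in range(20): s=d/(1+p['k1']*(s@s))
    return -p['R'].T@p['t'], p['R'].T@np.array([s[0],s[1],1])
def onz(n,uv,z):
    o,d=ray(n,uv); return o+d*(z-o[2])/d[2]
def proj(n,X):
    p=P(n); c=p['R']@np.array(X)+p['t']; s=c[:2]/c[2]; s=s*(1+p['k1']*(s@s)); K=p['mtx']
    return np.array([K[0,0]*s[0]+K[0,2],K[1,1]*s[1]+K[1,2]])
def two(a,b):
    (o1,d1),(o2,d2)=ray('top',a),ray('side',b)
    A=np.stack([d1,-d2],1); t=np.linalg.lstsq(A,o2-o1,rcond=None)[0]
    x,y=o1+t[0]*d1,o2+t[1]*d2; return (x+y)/2,np.linalg.norm(x-y)
def snap(n,f):
    im=camera(n); cv2.imwrite('pics/'+f,im[:,:,::-1]); return im
E
python3 - <<'E'
from h import *
snap('top','t0.png');snap('side','s0.png')
for n in('top','side'):
    p=P(n);print(n,-p['R'].T@p['t'],p['R'][2],p['mtx'][0,0],p['k1'])
o=get_obs();print(o['position'],o['ee_rot'],o['clock'],o['ft_force'],Ro.from_quat(o['ee_rot']).as_matrix().round(3))
E
```

```text
top [0.36922298 0.25689007 1.02407194] [ 0.10931346 -0.02240739 -0.99375474] 476.8067552669882 -0.020120870686761962
side [ 0.4815676  -0.46266473  0.75155172] [-0.01921566  0.75532527 -0.65506831] 501.03071739806705 0.003931356038818224
[0.17490046 0.59968463 0.23060474] [ 1.41408226e-01  9.89951169e-01 -6.26372960e-04 -6.07665831e-05] 0.1 [-0.68892968 -0.20246791  0.30071599] [[-0.96   0.28  -0.   ]
 [ 0.28   0.96  -0.001]
 [-0.    -0.001 -1.   ]]
```

View pics/t0.png

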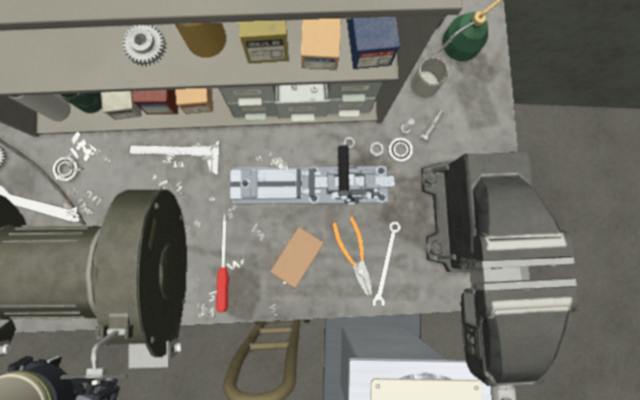

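View pics/s0.png

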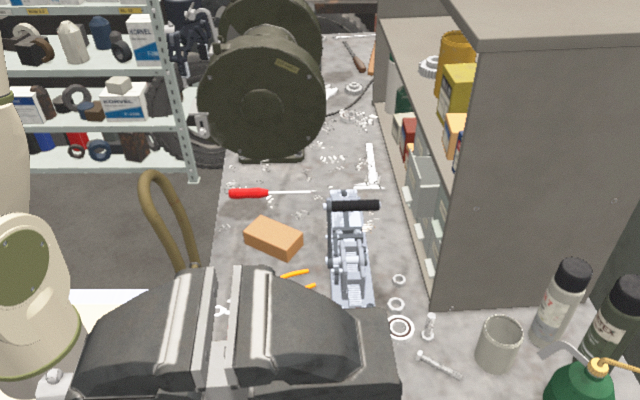

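```bash
python3 - <<'E'
from h import *
t=cv2.imread('pics/t0.png');s=cv2.imread('pics/s0.png')
a=cv2.resize(t[130:320,210:410],None,fx=4,fy=4,interpolation=cv2.INTER_CUBIC)[:600]
a=cv2.resize(t[130:280,215:415],None,fx=4,fy=4,interpolation=cv2.INTER_CUBIC)
b=cv2.resize(s[180:310,230:400],None,fx=4.5,fy=4.5,interpolation=cv2.INTER_CUBIC)
cv2.imwrite('pics/tc.png',a);cv2.imwrite('pics/sc.png',b)
# block by colour (top)
h=cv2.cvtColor(t,cv2.COLOR_BGR2HSV); print(h[255,297],h[190,345])
m=cv2.inRange(h,(6,60,90),(20,200,255)); m[:, :255]=0;m[:,330:]=0;m[:215]=0;m[300:]=0
c=max(cv2.findContours(m,0,1)[0],key=cv2.contourArea); r=cv2.minAreaRect(c);print(r,cv2.contourArea(c))
B=[onz('top',q,0.038) for q in cv2.boxPoints(r)];print(np.round(B,4),np.mean(B,0))
for uv in [(231,170),(231,203),(393,180)]: print(uv,onz('top',uv,0.02))
E
```

```text
[ 15  92 199] [102  17  77]
((296.5323486328125, 257.02056884765625), (30.83199119567871, 54.37781524658203), 32.47119140625) 1593.5
[[0.3311 0.3326 0.038 ]
 [0.4266 0.276  0.038 ]
 [0.394  0.2213 0.038 ]
 [0.2991 0.2784 0.038 ]] [0.36269708 0.27708668 0.038     ]
(231, 170) [0.54214708 0.42273738 0.02      ]
(231, 203) [0.47165373 0.41937989 0.02      ]
(393, 180) [0.53149963 0.07677545 0.02      ]
```

View pics/tc.png

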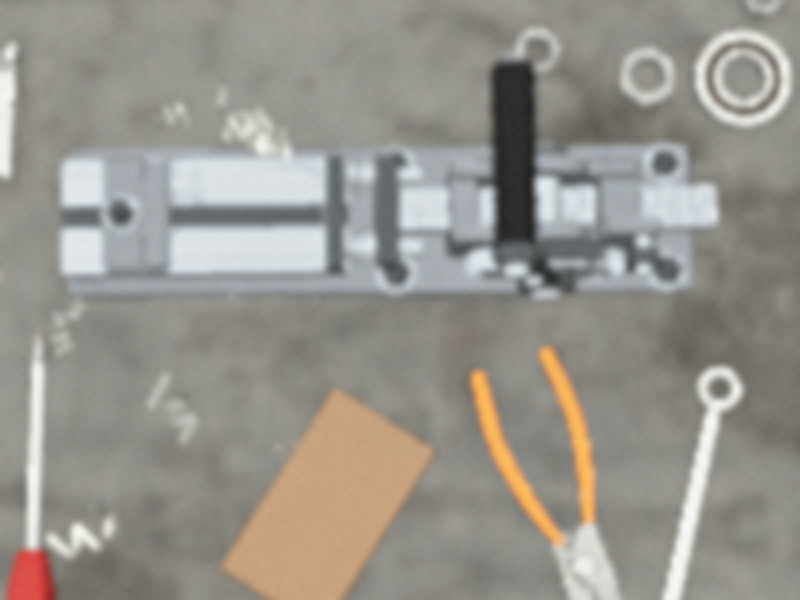

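View pics/sc.png

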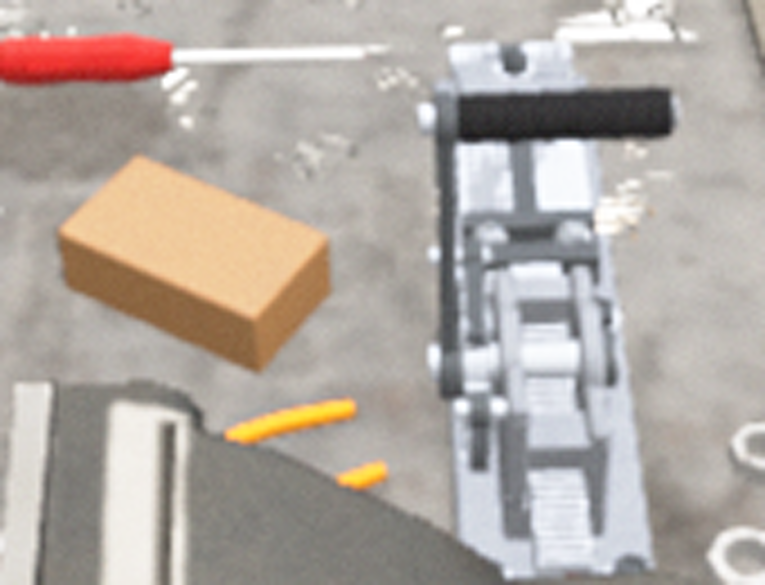

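```bash
python3 - <<'E'
from h import *
p=np.array([.175,.6,.231])
for z in(0,.1,.2): print('tcp',proj('top',p+[0,0,z]),proj('side',p+[0,0,z]))
T=lambda x,y,z:onz('top',(215+x/4-.375,130+y/4-.375),z)
S=lambda x,y:(230+x/4.5-.39,180+y/4.5-.39)
t=lambda x,y:(215+x/4-.375,130+y/4-.375)
for n,a in dict(bedtail_far=(62,157,.03),bedtail_near=(62,274,.03),stop_far=(168,155,.046),stop_near=(168,272,.046),jaw_far=(327,155,.046),jaw_near=(328,273,.046),footR_far=(688,146,.012),footR_near=(688,292,.012),footL_near=(70,292,.012)).items(): print(n,T(*a).round(4))
# black grip, two views: ends
print('gripfar',two(t(513,64),S(670,111)),'gripnear',two(t(515,245),S(458,116)))
print('axle end near',two(t(480,262),S(437,358)))
# screw driver etc. grinder corners
for uv in[(186,200),(186,330),(100,340)]: print('grinder',onz('top',uv,.0),onz('top',uv,.15),onz('top',uv,.3))
for uv in[(425,160),(475,340)]: print('vice',onz('top',uv,.05),onz('top',uv,.29))
for uv in[(395,80),(395,125)]: print('shelf',onz('top',uv,.0),onz('top',uv,.3))
E
```

```text
tcp [ 89.05996577 369.46645271] [196.31244981  72.29711179]
tcp [ 56.82338513 386.54419257] [188.01374488  29.37228165]
tcp [ 13.48748102 409.48300306] [178.63264873 -19.11450789]
bedtail_far [0.5428 0.423  0.03  ]
bedtail_near [0.4808 0.4201 0.03  ]
stop_far [0.5428 0.3657 0.046 ]
stop_near [0.4817 0.3631 0.046 ]
jaw_far [0.5454 0.2833 0.046 ]
jaw_near [0.4837 0.2808 0.046 ]
footR_far [0.5627 0.0895 0.012 ]
footR_near [0.4833 0.0886 0.012 ]
footL_near [0.4733 0.4183 0.012 ]
gripfar (array([0.56547801, 0.19695784, 0.17814615]), np.float64(0.0010927276456821023)) gripnear (array([0.48316022, 0.19427689, 0.17828168]), np.float64(0.000451553132332192))
axle end near (array([0.48320979, 0.20066943, 0.03696018]), np.float64(0.01950998192684528))
grinder [0.47726304 0.51937857 0.        ] [0.46143797 0.48093081 0.15      ] [0.4456129  0.44248304 0.3       ]
grinder [0.20401601 0.50404937 0.        ] [0.22821455 0.46784693 0.15      ] [0.25241309 0.4316445  0.3       ]
grinder [0.17871453 0.68157599 0.        ] [0.20661908 0.61937051 0.15      ] [0.23452363 0.55716503 0.3       ]
vice [0.57106423 0.01535514 0.05      ] [0.5213329  0.07486654 0.29      ]
vice [ 0.20575307 -0.08775946  0.05      ] [ 0.24603016 -0.00284183  0.29      ]
shelf [0.7611527  0.07083956 0.        ] [0.6463376  0.12534271 0.3       ]
shelf [0.65789884 0.06994708 0.        ] [0.57333177 0.12471168 0.3       ]
```

>>> carry_out:
  commands:
    - [[0.37, -0.37, -0.25, 0, 0, 0], [0.37, -0.37, -0.25, 0, 0, 0], [0.37, -0.37, -0.25, 0, 0, 0], [-0.14, -0.48, 0, 0, 0, 0], [-0.14, -0.48, 0, 0, 0, 0], [-0.14, -0.48, 0, 0, 0, 0], [-0.14, -0.48, 0, 0, 0, 0], [-0.14, -0.48, 0, 0, 0, 0], [-0.14, -0.48, 0, 0, 0, 0], [-0.5, -0.27, 0, 0, 0, 0], [-0.5, -0.27, 0, 0, 0, 0], [-0.5, -0.27, 0, 0, 0, 0], [-0.5, -0.27, 0, 0, 0, 0], [-0.5, -0.27, 0, 0, 0, 0]]
  hand: -1
  force: 35

```text
clock: 1.27
position: [0.2014, 0.3689, 0.2611]
ee_rot: [0.141, 0.99, -0.0, -0.0]
ft_force: [0.6, -0.4, 0.0]
grip_width: 1.001
grasp_force: 0.0
```

```bash
cat >> h.py <<'E'
def plan(target,yawdeg):
    """shift in tool units to target, tilt-free; turn about tool z (units) to bring tool y to yaw"""
    o=get_obs(); R=Ro.from_quat(o['ee_rot']).as_matrix(); d=np.array(target)-o['position']
    yaw=np.degrees(np.arctan2(R[1,1],R[0,1]))
    zt=R.T@[0,0,-1]; tilt=np.cross([0,0,1],zt)
    print('t %.2f'%o['clock'],'pos',np.round(o['position'],4),'yaw %.2f'%yaw,'F',np.round(o['ft_force'],1),'grip',round(o['grip_width'],3),round(o['grasp_force'],1))
    print('shift units',np.round(R.T@d/.04,3),'turn z units %.3f'%(-(yawdeg-yaw)/6),'tilt fix units',np.round(np.degrees(tilt)/6,3))
E
python3 - <<'E'
from h import *
plan([.3627,.2771,.15],59.3); print(np.round(get_obs()['joint_pos'],2))
E
```

```text
t 1.27 pos [0.2014 0.3689 0.2611] yaw 73.74 F [ 0.6 -0.4  0. ] grip 1.001 0.0
shift units [-4.515 -1.074  2.777] turn z units 2.407 tilt fix units [-0.002 -0.001  0.   ]
[-1.21 -0.14  0.03  1.91  0.    1.37  0.1 ]
```

>>> carry_out:
  commands:
    - [[-0.45, -0.11, 0.28, 0, 0, 0], [-0.45, -0.11, 0.28, 0, 0, 0], [-0.45, -0.11, 0.28, 0, 0, 0], [-0.45, -0.11, 0.28, 0, 0, 0], [-0.45, -0.11, 0.28, 0, 0, 0], [-0.45, -0.11, 0.28, 0, 0, 0], [-0.45, -0.11, 0.28, 0, 0, 0], [-0.45, -0.11, 0.28, 0, 0, 0], [-0.45, -0.11, 0.28, 0, 0, 0], [-0.45, -0.11, 0.28, 0, 0, 0], [0, 0, 0, 0, 0, 0.8], [0, 0, 0, 0, 0, 0.8], [0, 0, 0, 0, 0, 0.8], [0, 0, 0, 0, 0, 0]]

```text
clock: 2.43
position: [0.3612, 0.2771, 0.149]
ee_rot: [0.266, 0.964, -0.0, -0.0]
ft_force: [0.7, 0.6, -0.7]
grip_width: 0.999
grasp_force: 0.0
```

```bash
python3 - <<'E'
from h import *
plan([.3627,.2771,.013],59.3)
t=snap('top','t1.png');s=snap('side','s1.png')
cv2.imwrite('pics/m1.png',np.hstack([cv2.resize(t[130:320,200:400],(400,380)),cv2.resize(s[120:310,200:400],(400,380))])[:,:,::-1])
E
```

```text
t 2.43 pos [0.3612 0.2771 0.149 ] yaw 59.10 F [ 0.7  0.6 -0.7] grip 0.999 0.0
shift units [-0.034  0.021  3.4  ] turn z units -0.033 tilt fix units [-0.006 -0.002  0.   ]
```

View pics/m1.png

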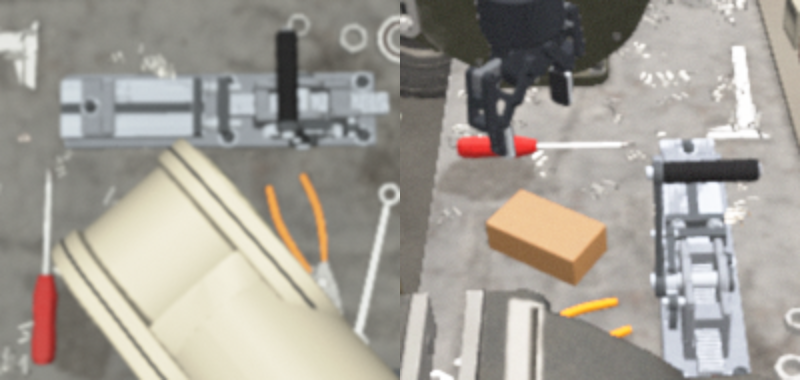

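>>> carry_out:
  commands:
    - [[-0.03, 0.02, 0.42, 0, 0, 0], [0, 0, 0.42, 0, 0, 0], [0, 0, 0.42, 0, 0, 0], [0, 0, 0.42, 0, 0, 0], [0, 0, 0.42, 0, 0, 0], [0, 0, 0.42, 0, 0, 0], [0, 0, 0.42, 0, 0, 0], [0, 0, 0.42, 0, 0, 0], [0, 0, 0, 0, 0, 0]]

```text
clock: 3.28
position: [0.3612, 0.2762, 0.0124]
ee_rot: [0.263, 0.965, -0.002, -0.001]
ft_force: [-0.7, -0.7, 0.2]
grip_width: 1.002
grasp_force: 0.0
```

>>> carry_out:
  commands:
    - [[0, 0, 0, 0, 0, 0], [0, 0, 0, 0, 0, 0], [0, 0, 0, 0, 0, 0], [0, 0, 0, 0, 0, 0], [0, 0, 0, 0, 0, 0], [0, 0, 0, 0, 0, 0], [0, 0, 0, 0, 0, 0], [0, 0, 0, 0, 0, 0]]
  hand: 1
  force: 35

```text
clock: 3.95
position: [0.3633, 0.278, 0.016]
ee_rot: [0.264, 0.964, 0.001, 0.0]
ft_force: [-1.5, -1.2, 7.7]
grip_width: 0.718
grasp_force: 39.5
```

```bash
python3 - <<'E'
from h import *
plan([.514,.3304,.12],92); snap('side','s2.png')
E
```

```text
t 3.95 pos [0.3633 0.278  0.016 ] yaw 59.37 F [-1.5 -1.2  7.7] grip 0.718 39.5
shift units [-2.575  3.051 -2.595] turn z units -5.439 tilt fix units [ 0.017  0.002 -0.   ]
```

>>> carry_out:
  commands:
    - [[0, 0, -0.37, 0, 0, 0], [0, 0, -0.37, 0, 0, 0], [0, 0, -0.37, 0, 0, 0], [0, 0, -0.37, 0, 0, 0], [0, 0, -0.37, 0, 0, 0], [0, 0, -0.37, 0, 0, 0], [0, 0, -0.37, 0, 0, 0], [-0.32, 0.38, 0, 0, 0, 0], [-0.32, 0.38, 0, 0, 0, 0], [-0.32, 0.38, 0, 0, 0, 0], [-0.32, 0.38, 0, 0, 0, 0], [0, 0, 0, 0, 0, -0.9], [0, 0, 0, 0, 0, -0.9], [0, 0, 0, 0, 0, -0.9], [0, 0, 0, 0, 0, -0.9], [0, 0, 0, 0, 0, -0.9], [0, 0, 0, 0, 0, -0.9], [0, 0, 0, 0, 0, 0]]

```text
clock: 5.5
position: [0.4377, 0.3036, 0.1187]
ee_rot: [-0.017, 1.0, 0.0, 0.0]
ft_force: [0.3, 0.3, -1.5]
grip_width: 0.715
grasp_force: 39.3
```

```bash
python3 - <<'E'
from h import *
plan([.514,.3304,.12],92)
E
```

```text
t 5.50 pos [0.4377 0.3036 0.1187] yaw 92.00 F [ 0.3  0.3 -1.5] grip 0.715 39.3
shift units [-1.929  0.604 -0.031] turn z units 0.000 tilt fix units [ 0.003  0.001 -0.   ]
```

>>> carry_out:
  commands:
    - [[-0.32, 0.1, 0, 0, 0, 0], [-0.32, 0.1, 0, 0, 0, 0], [-0.32, 0.1, 0, 0, 0, 0], [-0.32, 0.1, 0, 0, 0, 0], [-0.32, 0.1, 0, 0, 0, 0], [-0.32, 0.1, 0, 0, 0, 0], [0, 0, 0, 0, 0, 0], [0, 0, 0, 0, 0, 0]]

```text
clock: 6.17
position: [0.5139, 0.3298, 0.1183]
ee_rot: [-0.014, 1.0, -0.0, -0.0]
ft_force: [-0.2, -0.7, -1.8]
grip_width: 0.715
grasp_force: 39.3
```

```bash
python3 - <<'E'
from h import *
plan([.514,.3304,.046],92)
t=snap('top','t3.png');s=snap('side','s3.png')
cv2.imwrite('pics/m3.png',np.hstack([cv2.resize(t[130:280,210:410],(400,300)),cv2.resize(s[100:300,260:400],(400,571))[100:400]])[:,:,::-1])
E
```

```text
t 6.17 pos [0.5139 0.3298 0.1183] yaw 91.58 F [-0.2 -0.7 -1.8] grip 0.715 39.3
shift units [-0.004  0.016  1.808] turn z units -0.069 tilt fix units [-0.004 -0.002  0.   ]
```

View pics/m3.png

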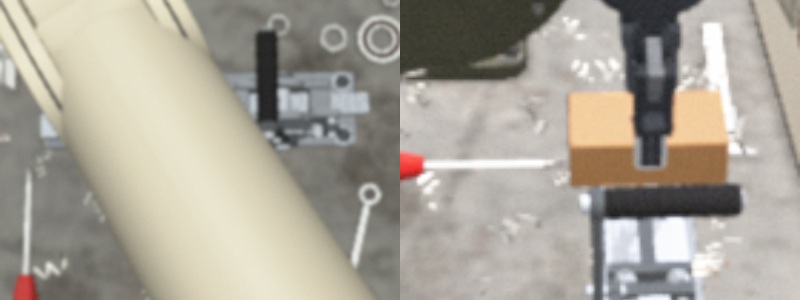

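>>> carry_out:
  commands:
    - [[0, 0, 0.4, 0, 0, -0.07], [0, 0, 0.4, 0, 0, 0], [0, 0, 0.4, 0, 0, 0], [0, 0, 0.3, 0, 0, 0], [0, 0, 0.1, 0, 0, 0], [0, 0, 0, 0, 0, 0], [0, 0, 0, 0, 0, 0]]

```text
clock: 6.85
position: [0.5139, 0.3301, 0.0551]
ee_rot: [-0.019, 1.0, 0.0, 0.0]
ft_force: [0.5, -0.3, -1.6]
grip_width: 0.716
grasp_force: 39.3
```

>>> carry_out:
  commands:
    - [[0, 0, 0.05, 0, 0, 0], [0, 0, 0.05, 0, 0, 0], [0, 0, 0.05, 0, 0, 0], [0, 0, 0, 0, 0, 0], [0, 0, 0, 0, 0, 0]]

```text
clock: 7.27
position: [0.5138, 0.3299, 0.0485]
ee_rot: [-0.019, 1.0, 0.0, -0.0]
ft_force: [-0.9, 0.5, -2.0]
grip_width: 0.718
grasp_force: 39.3
```

>>> carry_out:
  commands:
    - [[0, 0, 0.04, 0, 0, 0], [0, 0, 0.03, 0, 0, 0], [0, 0, 0, 0, 0, 0], [0, 0, 0, 0, 0, 0]]

```text
clock: 7.6
position: [0.514, 0.33, 0.0461]
ee_rot: [-0.019, 1.0, 0.0, 0.0]
ft_force: [-1.5, -2.0, 3.0]
grip_width: 0.719
grasp_force: 40.0
```

```bash
python3 - <<'E'
from h import *
plan([.514,.3304,.046],92)
t=snap('top','t4.png');s=snap('side','s4.png')
cv2.imwrite('pics/m4.png',cv2.resize(s[150:300,300:400],(400,600))[:,:,::-1])
E
```

```text
t 7.60 pos [0.514  0.33   0.0461] yaw 92.16 F [-1.5 -2.   3. ] grip 0.719 40.0
shift units [-0.002  0.009  0.002] turn z units 0.026 tilt fix units [ 0.003  0.002 -0.   ]
```

View pics/m4.png

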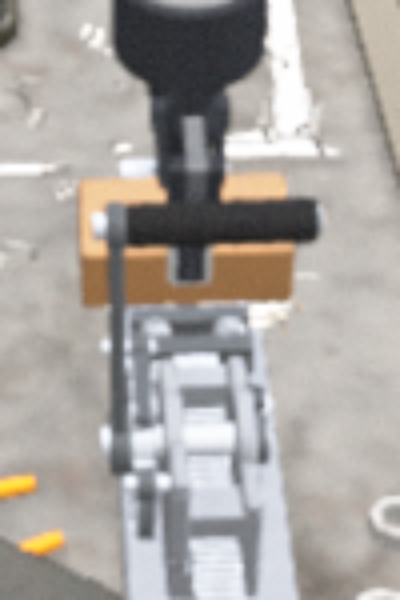

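>>> carry_out:
  commands:
    - [[0, 0.025, 0, 0, 0, 0], [0, 0.025, 0, 0, 0, 0], [0, 0.025, 0, 0, 0, 0], [0, 0, 0, 0, 0, 0]]

```text
clock: 8.03
position: [0.5144, 0.3326, 0.0461]
ee_rot: [-0.019, 1.0, -0.0, 0.0]
ft_force: [0.1, -2.8, 5.1]
grip_width: 0.72
grasp_force: 40.1
```

>>> carry_out:
  commands:
    - [[0, 0.025, 0, 0, 0, 0], [0, 0.025, 0, 0, 0, 0], [0, 0, 0, 0, 0, 0]]

```text
clock: 8.28
position: [0.5144, 0.3341, 0.0461]
ee_rot: [-0.019, 1.0, -0.0, 0.0]
ft_force: [-0.7, -4.2, 6.5]
grip_width: 0.717
grasp_force: 40.2
```

>>> carry_out:
  commands:
    - [[0, 0.025, 0, 0, 0, 0], [0, 0.025, 0, 0, 0, 0], [0, 0, 0, 0, 0, 0]]

```text
clock: 8.53
position: [0.5144, 0.3341, 0.0461]
ee_rot: [-0.018, 1.0, -0.002, -0.0]
ft_force: [-2.0, -11.2, 10.5]
grip_width: 0.716
grasp_force: 40.8
```

>>> carry_out:
  commands:
    - [[0, -0.04, -0.02, 0, 0, 0], [0, 0, 0, 0, 0, 0], [0, 0, 0, 0, 0, 0]]

```text
clock: 8.78
position: [0.5139, 0.3341, 0.0462]
ee_rot: [-0.018, 1.0, -0.001, -0.0]
ft_force: [0.7, -5.8, 1.6]
grip_width: 0.719
grasp_force: 39.8
```

>>> carry_out:
  commands:
    - [[0, 0, 0, 0, 0, 0], [0, 0, 0, 0, 0, 0], [0, 0, 0, 0, 0, 0], [0, 0, 0, 0, 0, 0], [0, 0, 0, 0, 0, 0], [0, 0, 0, 0, 0, 0], [0, 0, -0.2, 0, 0, 0], [0, 0, -0.4, 0, 0, 0], [0, 0, -0.5, 0, 0, 0], [0, 0, -0.5, 0, 0, 0], [0, 0, -0.5, 0, 0, 0], [0, 0, -0.5, 0, 0, 0], [0, 0, -0.5, 0, 0, 0], [0, 0, -0.5, 0, 0, 0], [0, 0, -0.5, 0, 0, 0], [0, 0, 0, 0, 0, 0]]
  hand: -1

```text
clock: 10.12
position: [0.5152, 0.3363, 0.2157]
ee_rot: [-0.019, 1.0, 0.002, 0.003]
ft_force: [0.9, -0.4, 0.9]
grip_width: 1.001
grasp_force: 0.0
```

```bash
python3 - <<'E'
from h import *
plan([.5244,.1956,.25],92)
t=snap('top','t5.png');s=snap('side','s5.png')
cv2.imwrite('pics/m5.png',np.hstack([cv2.resize(t[130:280,210:410],(400,300)),cv2.resize(s[100:300,260:400],(400,571))[150:450]])[:,:,::-1])
E
```

```text
t 10.12 pos [0.5152 0.3363 0.2157] yaw 92.15 F [ 0.9 -0.4  0.9] grip 1.001 0.0
shift units [-0.103 -3.519 -0.872] turn z units 0.025 tilt fix units [ 0.04   0.051 -0.   ]
```

View pics/m5.png

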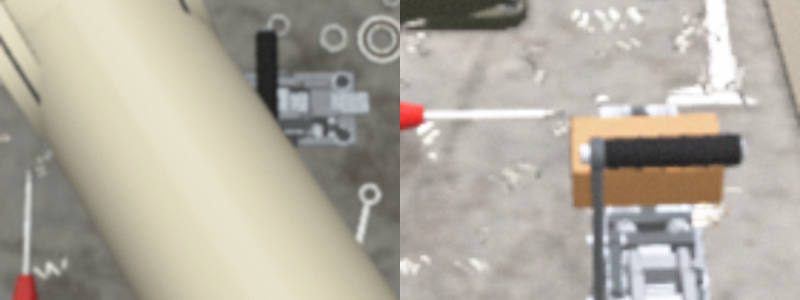

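>>> carry_out:
  commands:
    - [[0, 0, -0.5, 0, 0, 0], [0, 0, -0.5, 0, 0, 0], [0, 0, -0.5, 0, 0, 0], [-0.01, -0.35, 0, 0, 0, 0], [-0.01, -0.35, 0, 0, 0, 0], [-0.01, -0.35, 0, 0, 0, 0], [-0.01, -0.35, 0, 0, 0, 0], [-0.01, -0.35, 0, 0, 0, 0], [-0.01, -0.35, 0, 0, 0, 0], [-0.01, -0.35, 0, 0, 0, 0], [-0.01, -0.35, 0, 0, 0, 0], [-0.01, -0.35, 0, 0, 0, 0], [-0.01, -0.35, 0, 0, 0, 0], [0, 0, 0, 0, 0, 0]]

```text
clock: 11.38
position: [0.5237, 0.1917, 0.2708]
ee_rot: [-0.017, 1.0, -0.0, 0.0]
ft_force: [0.3, -0.5, -0.2]
grip_width: 1.002
grasp_force: 0.0
```

```bash
python3 - <<'E'
from h import *
plan([.5244,.1956,.161],92); o=get_obs(); print(np.round(o['joint_pos'],2),np.round(o['tau'],1))
t=snap('top','t6.png');s=snap('side','s6.png')
cv2.imwrite('pics/m6.png',np.hstack([cv2.resize(t,(400,250)),cv2.resize(s,(400,250))])[:,:,::-1])
cv2.imwrite('pics/m6.png',np.hstack([cv2.resize(t[100:400,160:560],(400,300)),cv2.resize(s[0:400,0:460],(400,348))[:300]])[:,:,::-1])
E
```

```text
t 11.38 pos [0.5237 0.1917 0.2708] yaw 91.93 F [ 0.3 -0.5 -0.2] grip 1.002 0.0
shift units [-0.02   0.098  2.746] turn z units -0.012 tilt fix units [-0.006  0.006  0.   ]
[-0.75  0.16  0.36  1.6  -0.06  1.39  1.22] [ -2.  -46.7   0.6 -38.9  -0.4  -0.    0.5]
```

View pics/m6.png

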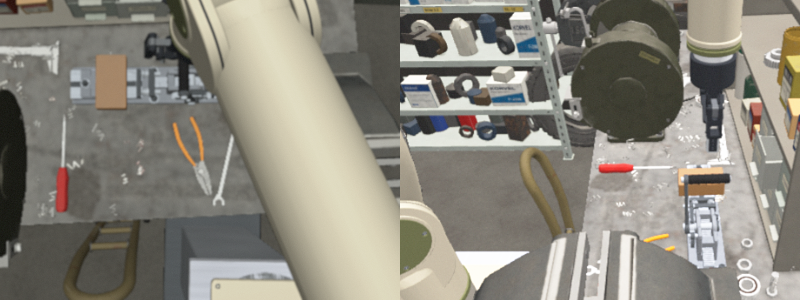

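>>> carry_out:
  commands:
    - [[-0.02, 0.1, 0.35, 0, 0, 0], [0, 0, 0.35, 0, 0, 0], [0, 0, 0.35, 0, 0, 0], [0, 0, 0.35, 0, 0, 0], [0, 0, 0.35, 0, 0, 0], [0, 0, 0.35, 0, 0, 0], [0, 0, 0.35, 0, 0, 0], [0, 0, 0.35, 0, 0, 0], [0, 0, 0, 0, 0, 0], [0, 0, 0, 0, 0, 0]]

```text
clock: 12.32
position: [0.523, 0.2004, 0.1581]
ee_rot: [-0.019, 1.0, -0.0, -0.001]
ft_force: [-0.0, -0.7, 0.7]
grip_width: 0.999
grasp_force: 0.0
```

>>> carry_out:
  commands:
    - [[0, 0, 0, 0, 0, 0], [0, 0, 0, 0, 0, 0], [0, 0, 0, 0, 0, 0], [0, 0, 0, 0, 0, 0], [0, 0, 0, 0, 0, 0], [0, 0, 0, 0, 0, 0], [0, 0, 0, 0, 0, 0], [0, 0, 0, 0, 0, 0], [0, 0, 0, 0, 0, 0], [0, 0, 0, 0, 0, 0]]
  hand: 1
  force: 30

```text
clock: 13.15
position: [0.524, 0.1955, 0.1593]
ee_rot: [-0.017, 1.0, -0.002, -0.0]
ft_force: [-4.5, -14.6, 11.3]
grip_width: 0.222
grasp_force: 29.8
```

```bash
python3 - <<'E'
from h import *
plan([.5244,.1956,.159],92)
a=.115;o=np.radians(12)
for th in (.46,.48): print([ (round(-a*(np.sin(o)-np.sin(o-x))/.04,3),round(a*(np.cos(o-x)-np.cos(o))/.04,3)) for x in np.linspace(0,th,9)])
E
```

```text
t 13.15 pos [0.524  0.1955 0.1593] yaw 91.95 F [ -4.5 -14.6  11.3] grip 0.222 29.8
shift units [-0.01   0.003  0.008] turn z units -0.009 tilt fix units [-0.039 -0.006  0.   ]
[(np.float64(-0.0), np.float64(0.0)), (np.float64(-0.163), np.float64(0.03)), (np.float64(-0.327), np.float64(0.05)), (np.float64(-0.492), np.float64(0.061)), (np.float64(-0.657), np.float64(0.062)), (np.float64(-0.822), np.float64(0.054)), (np.float64(-0.986), np.float64(0.036)), (np.float64(-1.149), np.float64(0.009)), (np.float64(-1.311), np.float64(-0.027))]
[(np.float64(-0.0), np.float64(0.0)), (np.float64(-0.17), np.float64(0.031)), (np.float64(-0.341), np.float64(0.051)), (np.float64(-0.513), np.float64(0.062)), (np.float64(-0.686), np.float64(0.061)), (np.float64(-0.858), np.float64(0.051)), (np.float64(-1.029), np.float64(0.03)), (np.float64(-1.199), np.float64(-0.001)), (np.float64(-1.366), np.float64(-0.042))]
```

>>> carry_out:
  commands:
    - [[0, -0.1, -0.04, 0, 0, 0], [0, 0, 0, 0, 0, 0], [0, -0.17, -0.03, 0, 0, 0], [0, -0.17, -0.02, 0, 0, 0], [0, -0.17, -0.01, 0, 0, 0], [0, -0.17, 0, 0, 0, 0], [0, -0.17, 0.01, 0, 0, 0], [0, -0.17, 0.02, 0, 0, 0], [0, -0.17, 0.03, 0, 0, 0], [0, -0.17, 0.04, 0, 0, 0], [0, 0, 0, 0, 0, 0], [0, 0, 0, 0, 0, 0]]

```text
clock: 14.15
position: [0.5262, 0.1406, 0.1588]
ee_rot: [-0.018, 1.0, -0.0, 0.0]
ft_force: [1.5, -0.3, 5.8]
grip_width: 0.223
grasp_force: 30.8
```

```bash
python3 - <<'E'
from h import *
plan([.5244,.1956,.159],92)
d=get_obs()['position'][1]-.1955; print('lever', np.radians(12)-np.arcsin(np.sin(np.radians(12))+d/.115/.9994))
E
```

```text
t 14.15 pos [0.5262 0.1406 0.1588] yaw 92.11 F [ 1.5 -0.3  5.8] grip 0.223 30.8
shift units [-0.005  1.376 -0.004] turn z units 0.018 tilt fix units [-0.002  0.009  0.   ]
lever 0.48269612229742465
```

>>> carry_out:
  commands:
    - [[0, 0.175, -0.04, 0, 0, 0], [0, 0.175, -0.03, 0, 0, 0], [0, 0.175, -0.02, 0, 0, 0], [0, 0.175, -0.01, 0, 0, 0], [0, 0.175, 0, 0, 0, 0], [0, 0.175, 0.01, 0, 0, 0], [0, 0.175, 0.02, 0, 0, 0], [0, 0.175, 0.03, 0, 0, 0], [0, 0, 0, 0, 0, 0], [0, 0, 0, 0, 0, 0]]

```text
clock: 14.98
position: [0.5238, 0.1954, 0.1604]
ee_rot: [-0.018, 1.0, -0.001, -0.0]
ft_force: [-1.1, -11.5, 10.5]
grip_width: 0.224
grasp_force: 31.7
```

>>> carry_out:
  commands:
    - [[0, -0.175, -0.03, 0, 0, 0], [0, -0.175, -0.02, 0, 0, 0], [0, -0.175, -0.01, 0, 0, 0], [0, -0.175, 0, 0, 0, 0], [0, -0.175, 0.01, 0, 0, 0], [0, -0.175, 0.02, 0, 0, 0], [0, -0.175, 0.03, 0, 0, 0], [0, -0.175, 0.04, 0, 0, 0], [0, 0, 0, 0, 0, 0], [0, 0.175, -0.04, 0, 0, 0], [0, 0.175, -0.03, 0, 0, 0], [0, 0.175, -0.02, 0, 0, 0], [0, 0.175, -0.01, 0, 0, 0], [0, 0.175, 0, 0, 0, 0], [0, 0.175, 0.01, 0, 0, 0], [0, 0.175, 0.02, 0, 0, 0], [0, 0.175, 0.03, 0, 0, 0], [0, 0, 0, 0, 0, 0], [0, 0, 0, 0, 0, 0]]

```text
clock: 16.57
position: [0.5236, 0.1954, 0.1603]
ee_rot: [-0.018, 1.0, -0.001, -0.001]
ft_force: [-3.4, -11.3, 10.5]
grip_width: 0.221
grasp_force: 32.2
```

>>> carry_out:
  commands:
    - [[0, -0.175, -0.03, 0, 0, 0], [0, -0.175, -0.02, 0, 0, 0], [0, -0.175, -0.01, 0, 0, 0], [0, -0.175, 0, 0, 0, 0], [0, -0.175, 0.01, 0, 0, 0], [0, -0.175, 0.02, 0, 0, 0], [0, 0, 0, 0, 0, 0], [0, 0, 0, 0, 0, 0]]

```text
clock: 17.23
position: [0.5252, 0.1551, 0.1614]
ee_rot: [-0.019, 1.0, 0.0, 0.0]
ft_force: [0.0, 0.1, 5.2]
grip_width: 0.222
grasp_force: 31.9
```

```bash
cat >> h.py <<'E'
def lev():
    o=get_obs(); d=o['position'][1]-.1955
    print('t %.2f'%o['clock'],'lever %.3f'%(np.radians(12)-np.arcsin(np.sin(np.radians(12))+d/.115)),np.round(o['position'],4),np.round(o['ft_force'],1))
E
python3 -c "
from h import *
lev()"
```

```text
t 17.23 lever 0.353 [0.5252 0.1551 0.1614] [0.  0.1 5.2]
```

>>> carry_out:
  commands:
    - [[0, -0.175, 0.03, 0, 0, 0], [0, -0.175, 0.04, 0, 0, 0], [0, 0, 0, 0, 0, 0], [0, 0.175, -0.04, 0, 0, 0], [0, 0.175, -0.03, 0, 0, 0], [0, 0.175, -0.02, 0, 0, 0], [0, 0.175, -0.01, 0, 0, 0], [0, 0.175, 0, 0, 0, 0], [0, 0.175, 0.01, 0, 0, 0], [0, 0.175, 0.02, 0, 0, 0], [0, 0.175, 0.03, 0, 0, 0], [0, 0, 0, 0, 0, 0], [0, 0, 0, 0, 0, 0]]

```text
clock: 18.32
position: [0.5237, 0.1954, 0.1604]
ee_rot: [-0.018, 1.0, -0.001, -0.0]
ft_force: [-2.6, -11.6, 10.7]
grip_width: 0.218
grasp_force: 32.3
```

>>> carry_out:
  commands:
    - [[0, -0.175, -0.03, 0, 0, 0], [0, -0.175, -0.02, 0, 0, 0], [0, -0.175, -0.01, 0, 0, 0], [0, -0.175, 0, 0, 0, 0], [0, -0.175, 0.01, 0, 0, 0], [0, -0.175, 0.02, 0, 0, 0], [0, 0, 0, 0, 0, 0], [0, 0, 0, 0, 0, 0]]

```text
clock: 18.98
position: [0.5253, 0.1552, 0.1615]
ee_rot: [-0.019, 1.0, 0.0, 0.0]
ft_force: [0.4, 0.9, 5.2]
grip_width: 0.222
grasp_force: 32.1
```

>>> carry_out:
  commands:
    - [[0, -0.175, 0.03, 0, 0, 0], [0, -0.175, 0.04, 0, 0, 0], [0, 0, 0, 0, 0, 0], [0, 0, 0, 0, 0, 0]]

```text
clock: 19.32
position: [0.5258, 0.1416, 0.1585]
ee_rot: [-0.019, 1.0, 0.0, 0.0]
ft_force: [1.7, 1.7, 4.1]
grip_width: 0.22
grasp_force: 32.0
```

>>> carry_out:
  commands:
    - [[0, 0.175, -0.04, 0, 0, 0], [0, 0.175, -0.03, 0, 0, 0], [0, 0.175, -0.02, 0, 0, 0], [0, 0.175, -0.01, 0, 0, 0], [0, 0.175, 0, 0, 0, 0], [0, 0.175, 0.01, 0, 0, 0], [0, 0.175, 0.02, 0, 0, 0], [0, 0.175, 0.03, 0, 0, 0], [0, 0, 0, 0, 0, 0], [0, 0, 0, 0, 0, 0]]

```text
clock: 20.15
position: [0.5237, 0.1954, 0.1606]
ee_rot: [-0.018, 1.0, -0.001, -0.0]
ft_force: [-3.5, -11.4, 12.5]
grip_width: 0.223
grasp_force: 32.5
```

>>> carry_out:
  commands:
    - [[0, -0.175, -0.03, 0, 0, 0], [0, -0.175, -0.02, 0, 0, 0], [0, -0.175, -0.01, 0, 0, 0], [0, -0.175, 0, 0, 0, 0], [0, -0.175, 0.01, 0, 0, 0], [0, -0.175, 0.02, 0, 0, 0], [0, 0, 0, 0, 0, 0], [0, 0, 0, 0, 0, 0]]

```text
clock: 20.82
position: [0.5253, 0.1577, 0.1619]
ee_rot: [-0.02, 1.0, 0.002, 0.001]
ft_force: [0.9, 4.0, 6.0]
grip_width: 0.22
grasp_force: 32.3
```

>>> carry_out:
  commands:
    - [[0, 0, 0, 0, 0, 0]]

```text
clock: 20.9
position: [0.5253, 0.1577, 0.1619]
ee_rot: [-0.02, 1.0, 0.002, 0.001]
ft_force: [0.7, 4.2, 6.1]
grip_width: 0.222
grasp_force: 32.3
```

>>> carry_out:
  commands:
    - [[0, -0.175, 0.03, 0, 0, 0], [0, -0.185, 0.04, 0, 0, 0], [0, 0, 0, 0, 0, 0], [0, 0, 0, 0, 0, 0]]

```text
clock: 21.23
position: [0.5259, 0.144, 0.1593]
ee_rot: [-0.02, 1.0, 0.002, 0.001]
ft_force: [-0.1, 5.1, 7.5]
grip_width: 0.222
grasp_force: 32.5
```

>>> carry_out:
  commands:
    - [[0, -0.04, 0, 0, 0, 0], [0, 0, 0, 0, 0, 0], [0, 0.18, -0.04, 0, 0, 0], [0, 0.18, -0.03, 0, 0, 0], [0, 0.18, -0.02, 0, 0, 0], [0, 0.18, -0.01, 0, 0, 0], [0, 0.18, 0, 0, 0, 0], [0, 0.18, 0.01, 0, 0, 0], [0, 0.18, 0.02, 0, 0, 0], [0, 0.18, 0.03, 0, 0, 0], [0, 0, 0, 0, 0, 0], [0, 0, 0, 0, 0, 0]]

```text
clock: 22.23
position: [0.5237, 0.1955, 0.1605]
ee_rot: [-0.018, 1.0, -0.001, -0.0]
ft_force: [-2.8, -10.7, 12.1]
grip_width: 0.222
grasp_force: 32.7
```

>>> carry_out:
  commands:
    - [[0, -0.08, 0, 0, 0, 0], [0, 0, 0, 0, 0, 0], [0, 0, 0, 0, 0, 0]]

```text
clock: 22.48
position: [0.5237, 0.1951, 0.1606]
ee_rot: [-0.019, 1.0, 0.001, 0.0]
ft_force: [-0.1, -1.3, 7.4]
grip_width: 0.225
grasp_force: 32.2
```

>>> carry_out:
  commands:
    - [[0, 0, 0, 0, 0, 0], [0, 0, 0, 0, 0, 0], [0, 0, 0, 0, 0, 0], [0, 0, 0, 0, 0, 0], [0, 0, 0, 0, 0, 0], [0, 0, 0, 0, 0, 0], [0, 0, -0.35, 0, 0, 0], [0, 0, -0.4, 0, 0, 0], [0, 0, -0.5, 0, 0, 0], [0, 0, -0.5, 0, 0, 0], [0, 0, -0.5, 0, 0, 0], [0, 0, -0.5, 0, 0, 0], [0.5, 0, 0, 0, 0, 0], [0.5, 0, 0, 0, 0, 0], [0.5, 0, 0, 0, 0, 0], [0.5, 0, 0, 0, 0, 0], [0.5, 0, 0, 0, 0, 0], [0.5, 0, 0, 0, 0, 0], [0.5, 0, 0, 0, 0, 0], [0, 0, 0, 0, 0, 0]]
  hand: -1

```text
clock: 24.15
position: [0.3813, 0.1886, 0.2703]
ee_rot: [-0.02, 1.0, 0.0, -0.0]
ft_force: [0.4, -1.0, 0.5]
grip_width: 1.003
grasp_force: 0.0
```

```bash
python3 - <<'E'
from h import *
lev()
t=snap('top','t7.png');s=snap('side','s7.png')
a=cv2.resize(t[155:215,220:350],None,fx=5,fy=5,interpolation=cv2.INTER_CUBIC)
b=cv2.resize(s[180:310,300:400],None,fx=2.3,fy=2.3)
c=np.zeros((600,800,3),np.uint8);c[:300,:650]=a;c[300:599,:230]=b
t0=cv2.imread('pics/t0.png')[:,:,::-1]; c[300:600,232:]=cv2.resize(t0[155:215,220:350],None,fx=5,fy=5,interpolation=cv2.INTER_CUBIC)[:,:568]
cv2.imwrite('pics/m7.png',c[:,:,::-1])
E
```

```text
t 24.15 lever 0.061 [0.3813 0.1886 0.2703] [ 0.4 -1.   0.5]
```

View pics/m7.png

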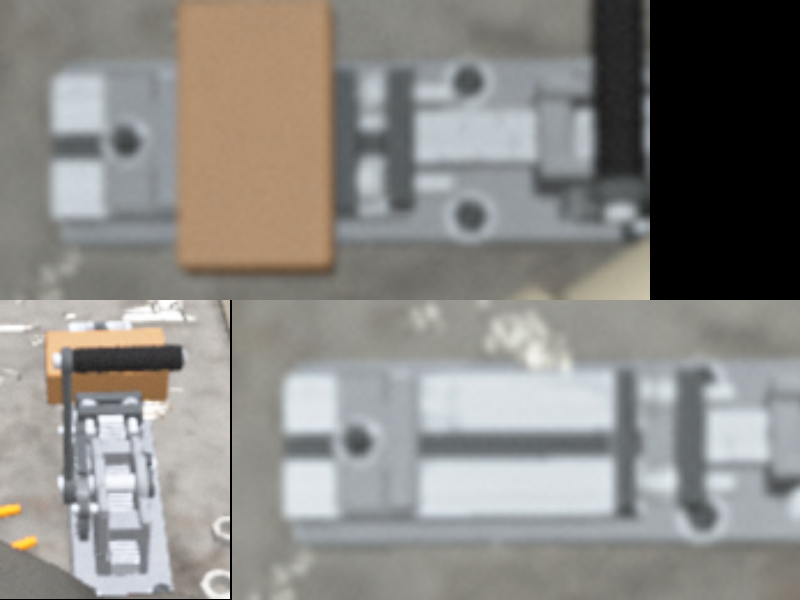

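```bash
python3 -c "
from h import *
print(hand_in())"
```

```text
the job is handed in; nothing more can be done
None
```

I handed the job in at about 24 s of the 72 s; no verdict came back. By my measurements the block lies flat against the tail stop and is clamped by five strokes: springs pressed in about 4.8 mm (about 38 N), which is below half travel because a sixth stroke would have come close to the force limit. The lever is at its forward rest and the arm is clear.

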